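# Seat the tooth model and hold the curing light over its steel crown

## Robot

A 6-joint arm with a two-finger parallel gripper is mounted at the origin on the work surface. World frame = base frame: x ahead of the robot, y to its left, z up, the work surface at z = 0. Lengths are in m, angles in rad, forces in N, time in s.
With the tool pointing down it reaches from about 0.3 to 0.875 m from the base axis. Payload 6.4 kg.
Tool frame: the origin (TCP) lies at the very end of the fingers, on their centre line; the grasp point (between the pads) lies 19 mm behind it; z points along the fingers, y is the line along which they close (so a half turn about z gives the same grasp; the last joint's range is limited). The gripper opens to 85 mm and grips with 20 to 120 N. Pads are 22 mm wide; open, the fingers measure 114 mm over their backs; the gripper's body (76 mm by 85 mm) begins 54 mm behind the grasp point. The pads swing forward as they close: fully open they stand 13 mm farther back than shut.
Start: joints at [1.106, 0.181, 1.607, -0, 1.354, -0.206], TCP at [0.147, 0.556, 0.231] pointing down, gripper open.
Joint ranges: [-2.99, 2.99], [-0.89, 2.07], [0.3, 2.58], [-1.14, 4.28], [0, 2.63], [-3.12, 3.12]. Speed limits (rad/s): [2.57, 2.57, 3.01, 3.14, 3.14, 3.14].

## Interface

Orientations are given as a unit quaternion [w, x, y, z].
In Python, from bench import telemetry, camera, ctrl, spotter gives the robot as it stands.
- The arm moves only by the tool send_rows, never from a script. Its argument "series" is a list of rows, each a list of 3 entries, a list of its own where there are three numbers: the turn, a rotation vector about the world's x, y, z in degrees, then the shift along the world's x, y, z in mm, then the closure, from -1 (fully open) to 1 (shut), so that 0 is half open. In form: [[[rx, ry, rz], [dx, dy, dz], gripper], ...]. A call has 1 to 10 rows; each row is the pose to reach, as a shift and turn from the pose commanded when the call began; what a row does not reach only later rows make up. A row lasts 1/8 s, in which the tool goes at most 62.5 mm and 10.7 degrees, less where a joint would pass 70% of its speed; a pose out of reach is approached as far as the arm can. A call with a gripper value outside its range is refused whole. The fingers move at their own pace and stop on an object; the grip force is fixed at half the most. Time passes only in rows, so rows that repeat a pose let the fingers close. It gives the time, the measured TCP pose, the force, the opening and the grip force at its end, in the units of the state.
- telemetry.get_obs(): the state, without advancing time (a new reading comes with each control period).
- camera(name): name is "scene" or "top"; returns a dict with "pixels" (400x640x3 uint8, red, green, blue), "camera_matrix" (3x3 intrinsics, pixels), "dist_coeffs" ([k1, k2, p1, p2, k3] as OpenCV has them; the pictures are not rectified), "xyz" and "orientation" of the camera in the world. Camera axes: x right, y up, looking along -z (the intrinsics and any distortion apply to the point x, -y, -z); pixel columns grow to the right and rows downward; lengths in m; the calibration is good to about 2 mm. A picture is of the moment at which its call begins. There is no depth.
- ctrl.hand_in(): hands the job in; it is judged then, once.
Trained networks look in the newest picture that a camera, given by its name, has taken for a name from the list of things; names that differ only in an ending like _2 or _b are one class to them, and where a whole thing is asked for, a point or a joint stands for the part that bears it (a point fixed in the world has none). Each returns a list of dicts, best first, with "conf" (0 to 1); they miss things now and then, are a little off and sometimes report something else, mostly with a low value. They report only what shows in the picture. A call takes as long as a camera call. They do not tell look-alikes from the thing itself.
- spotter.boxes_of(thing, camera): "xyz" ([x, y, z] in m, in world coordinates, good to about 4 mm: the middle of the surface that is visible of it).
- spotter.landmark_of(thing, camera): "xyz" ([x, y, z] in m, in world coordinates, good to about 4 mm: a listed point, or the origin of a listed thing).
The state is a dict: "time_s": time; "q": joint angles; "dq": joint speeds; "joint_efforts": joint torques, N m; "eef_pos": TCP position; "eef_rot": TCP orientation; "wrist_force": force on the tool from outside, world axes, zero at the start; "torque": the same for the moment, N m; "opening": opening from 0.0 (shut) to 1.0 (fully open); "grasp_force": force on a finger pad.
Only numpy, scipy, OpenCV 4.12 (cv2) and the standard library are available. Lean on these libraries where they do the work, as an engineer would, in place of code of your own. Each camera call takes 0.05 s, during which the arm holds its last target. There are 200 camera calls.

## Task

First seat the yellow stone tooth model with the steel crown fully home, flat and square, in the pocket of the blue-footed fixture (either way round), and let go of it. Then draw the curing light straight up out of its holder, lean it over to about 45 degrees and hold it still in the gripper with its nose about 3 cm above the steel crown and straight over it, never touching the model with the light; finish while holding it there, raised and carried by the gripper alone. Leave the spare model, the jar and the bottle where they stand.

Things in the scene. Friction and masses are not known exactly. Their poses are not given: they have to be found in the camera images.
- model_center (a point): Yellow stone tooth model: a rectangular block 60 mm (its x) by 36 mm (its y) by 32 mm high, standing upright, with a row of five small teeth along its x in the middle of the top (10-12 mm wide, up to 43 mm above the underside), 0.13 kg nominal. This point is the block's centre, 16 mm above its underside; z is up. It is best gripped across its 36 mm width.
- model_crown (a point): Top centre of the dark steel crown, the one metal tooth of the yellow model: 11 mm along the model's +x from the block's centre line and 43 mm above the model's underside. Its axes are those of the model.
- fixture_pocket (a point): Fixed fixture: blue round foot, steel plate, on it a dark rim 8 mm thick round an open pocket 64 mm (its x) by 40 mm (its y), 10 mm deep, its mouth bevelled to 70 by 46 mm; a knurled screw reaches 86 mm out along +x. This point: centre of the pocket floor, 28 mm above the table, z up; the rim's top is 10 mm higher. The model seated has its centre 16 mm above this point.
- light_grip (a point): Curing light: rigid wand 145 mm long, 0.14 kg, in its holder nose down, collar on the rim. White round grip, 24 mm diameter, from 66 to 145 mm above the tip; blue collar, 38 mm diameter, 61 to 66 mm; black nose below, 9 mm at the tip. This point: on its axis, 105 mm from the tip; z runs along the axis from tip to grip end. Centre of mass about 90 mm from the tip.
- light_tip (a point): End of the curing light's black nose, on its axis; 9 mm above the table while in the holder. Same axes as the light.
- holder_mouth (a point): Holder of the curing light, fixed to the table: white upright square sleeve, 44 mm outside, 31 mm inside, 70 mm high, on a grey round foot of 84 mm diameter. This point is the centre of its mouth, 70 mm above the table. The light must rise 62 mm or more to come free.
- model: The same yellow tooth model; origin at the centre of its underside.
- light: The same curing light; origin at its tip.
- fixture: The same fixture; origin at the centre of its underside.
- holder: The same holder; origin at the centre of its underside.
- spare_center (a point): Bystander: pale spare tooth model of the same size without a metal crown; this point is the block's centre, 16 mm up.
- jar: Bystander: amber jar, 56 mm diameter, 60 mm high; origin at the centre of its underside.
- bottle: Bystander: white bottle with blue cap, 52 mm diameter, 100 mm high; origin at the centre of its underside.
Not all that is in view belongs to the job. Leave any red look-alike of the model alone.

How it is judged:
By the outcome, as a careful person would: the job done as asked, in the order asked, and still so for the second after the job is handed in, while the arm keeps its last pose, push and grip.
It also fails if it takes over 70 s, if anything falls off the work surface, if the arm or the gripper's body presses on something with over 40 N, if the wrist force passes 120 N, or if a joint passes its speed limit or range.

## Working session

There is one attempt and no reset: what is moved stays moved. The work goes in short steps, Python scripts to look and compute and a tool call to move; the robot and the scene stay as the last step left them, time stands still between calls to the robot, and variables do not carry over. Pictures are saved under pics/ and viewed, at most 10 in all, crops included, and the job is handed in when it is done.

Besides the shell and the picture viewer there is one more tool, called after "Call:" by a JSON object that holds its "api" and its "payload". send_rows: Moves the arm, as the interface text tells. Its arguments: {"type":"object","properties":{"series":{"type":"array","items":{"type":"array"}}},"required":["series"]}

```bash
mkdir -p pics
cat > h.py <<'E'
import numpy as np, cv2
from scipy.spatial.transform import Rotation as R
from bench import telemetry, camera, ctrl, spotter
def rot(c):
    q=c["orientation"]; return R.from_quat([q[1],q[2],q[3],q[0]]).as_matrix()@np.diag([1,-1,-1])
def proj(c,P):
    M=rot(c); t=-M.T@np.array(c["xyz"])
    return cv2.projectPoints(np.float64(P).reshape(-1,1,3),cv2.Rodrigues(M.T)[0],t,np.array(c["camera_matrix"]),np.array(c["dist_coeffs"]))[0].reshape(-1,2)
def back(c,uv,z):
    n=cv2.undistortPoints(np.float64(uv).reshape(-1,1,2),np.array(c["camera_matrix"]),np.array(c["dist_coeffs"])).reshape(-1,2)
    d=np.c_[n,np.ones(len(n))]@rot(c).T; o=np.array(c["xyz"])
    return o+d*((z-o[2])/d[:,2])[:,None]
def save(c,name,box=None,k=1):
    im=c["pixels"][:,:,::-1]
    if box: im=im[box[1]:box[3],box[0]:box[2]]
    cv2.imwrite("pics/"+name,cv2.resize(im,None,fx=k,fy=k,interpolation=cv2.INTER_CUBIC))
E
python3 - <<'E'
from h import *
np.set_printoptions(precision=4,suppress=True)
for n in ["scene","top"]:
    c=camera(n); save(c,n+"0.png"); print(n,c["xyz"])
    for t in ["model_center","model_crown","fixture_pocket","light_grip","light_tip","holder_mouth","holder","fixture","spare_center","jar","bottle"]:
        for r in spotter.landmark_of(t,n): print(t,round(r["conf"],2),np.round(r["xyz"],4),proj(c,r["xyz"]).round(0))
E
```

```text
scene [ 1.607  -0.2637  0.912 ]
model_center 0.8 [0.5356 0.042  0.0142] [[330. 204.]]
model_center 0.79 [ 0.4475 -0.0175  0.0142] [[302. 189.]]
model_center 0.25 [ 0.5355  0.044  -0.0062] [[330. 210.]]
model_crown 0.9 [ 0.4556 -0.0124  0.0405] [[304. 183.]]
fixture_pocket 0.93 [0.5847 0.2648 0.0268] [[411. 199.]]
light_grip 0.76 [ 0.6122 -0.2528  0.1125] [[223. 210.]]
holder_mouth 0.93 [ 0.6155 -0.263   0.0718] [[221. 224.]]
holder 0.66 [ 0.6061 -0.2647  0.0008] [[223. 243.]]
holder 0.19 [0.5352 0.0422 0.0135] [[330. 204.]]
fixture 0.91 [0.5905 0.2701 0.0022] [[413. 207.]]
spare_center 0.62 [ 0.4487 -0.3834  0.0033] [[175. 212.]]
spare_center 0.61 [0.7122 0.0473 0.0181] [[350. 245.]]
jar 0.7 [ 0.4481 -0.3835  0.    ] [[176. 212.]]
bottle 0.76 [ 0.4644  0.3773 -0.0007] [[429. 177.]]
top [ 0.4289 -0.0099  1.477 ]
model_center 0.75 [ 0.4552 -0.0255  0.016 ] [[334. 242.]]
model_center 0.56 [0.5369 0.0457 0.0152] [[311. 216.]]
model_crown 0.69 [0.5473 0.0431 0.041 ] [[311. 212.]]
model_crown 0.55 [ 0.454  -0.0137  0.046 ] [[330. 242.]]
model_crown 0.21 [ 0.6153 -0.2611 -0.0006] [[408. 191.]]
fixture_pocket 0.67 [0.5842 0.2667 0.0306] [[239. 201.]]
fixture_pocket 0.37 [ 0.6108 -0.2579  0.0095] [[407. 192.]]
fixture_pocket 0.24 [ 0.5376  0.0485 -0.0001] [[310. 216.]]
light_grip 0.56 [ 0.6131 -0.2583  0.1112] [[413. 187.]]
holder_mouth 0.97 [ 0.6114 -0.2579  0.0731] [[411. 189.]]
holder 0.87 [ 0.6145 -0.257   0.0017] [[406. 191.]]
fixture 0.62 [ 0.5886  0.2654 -0.0031] [[242. 200.]]
fixture 0.2 [0.4623 0.3823 0.0031] [[204. 240.]]
spare_center 0.62 [0.5835 0.2671 0.0295] [[239. 201.]]
spare_center 0.49 [0.7116 0.0458 0.0148] [[310. 161.]]
jar 0.67 [0.5433 0.0442 0.0434] [[311. 213.]]
jar 0.54 [ 0.4559 -0.3841 -0.0034] [[448. 241.]]
jar 0.21 [0.5846 0.2671 0.0304] [[239. 200.]]
bottle 0.55 [0.4616 0.3814 0.0052] [[204. 241.]]
```

Run:
```python
from h import *
c=camera("scene"); save(c,"s1.png",(150,130,460,290),2.5)
c=camera("top"); save(c,"t1.png",(190,140,460,270),2.9)
```

```text
(no output)
```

View pics/s1.png

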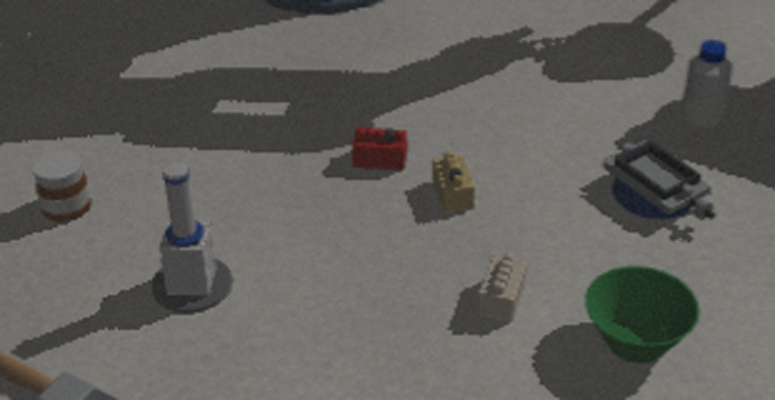

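View pics/t1.png

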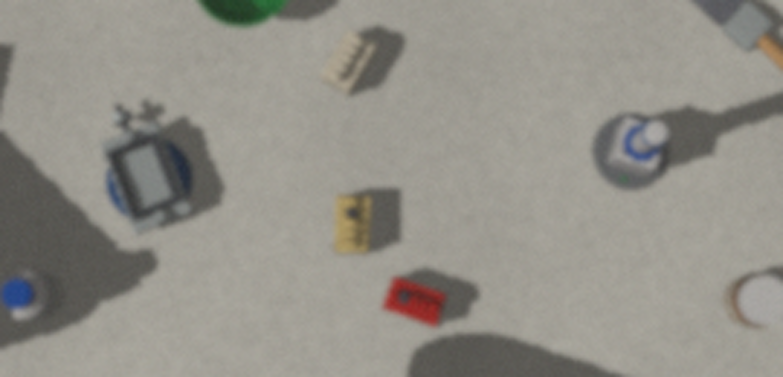

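The yellow model is at top (311,214), scene (331,203). The red look-alike is at top (334,243) and the pale spare at top (310,161). The yellow one with a dark crown fits the description, and its crown points toward +x. The fixture is at top (240,201) and the light in its holder at (408,190). Next I fit the poses by silhouette.

```bash
cat > fit.py <<'E'
from h import *
from scipy.optimize import minimize
K=4
def up(c): return cv2.resize(c["pixels"],None,fx=K,fy=K,interpolation=cv2.INTER_CUBIC)
def poly(c,P,shape):
    uv=(proj(c,P)+.5)*K-.5; m=np.zeros(shape,np.uint8)
    cv2.fillConvexPoly(m,cv2.convexHull(np.float32(uv)).round().astype(np.int32),1); return m.astype(bool)
def place(p,P):
    ca,sa=np.cos(p[2]),np.sin(p[2]); P=np.array(P,float)
    return np.c_[p[0]+ca*P[:,0]-sa*P[:,1],p[1]+sa*P[:,0]+ca*P[:,1],P[:,2]]
def rect(a,b,z): return [[sx*a/2,sy*b/2,z] for sx,sy in((-1,-1),(1,-1),(1,1),(-1,1))]
def nm(f,p0,d=(.006,.006,.15)):
    p0=np.array(p0); best=None
    for s in(1,-1):
        S=np.vstack([p0]+[p0+s*np.eye(3)[i]*d[i] for i in range(3)])
        r=minimize(f,p0,method="Nelder-Mead",options=dict(initial_simplex=S,xatol=1e-5,fatol=1e-6))
        if best is None or r.fun<best.fun: best=r
    return best
def yellow(c):
    h=cv2.cvtColor(up(c),cv2.COLOR_RGB2HSV).astype(int)
    return (abs(h[...,0]-21)<8)&(h[...,1]>75)
def fit_model(cs,p0,z0=0.):
    ms=[]
    for c in cs:
        m=yellow(c); b=poly(c,place((p0[0],p0[1],0),rect(.11,.11,z0)+rect(.11,.11,z0+.045)),m.shape); ms.append((m&b))
    B=rect(.06,.036,z0)+rect(.06,.036,z0+.032)
    B+=rect(.052,.011,z0+.041)
    def f(p):
        s=0
        for c,m in zip(cs,ms):
            q=poly(c,place(p,B),m.shape); s-= (q&m).sum()/(q|m).sum()
        return s/len(cs)
    return min([nm(f,(p0[0],p0[1],a)) for a in p0[2]],key=lambda r:r.fun)
def fit_fix(cs,p0):
    gs=[cv2.cvtColor(up(c),cv2.COLOR_RGB2GRAY).astype(float) for c in cs]
    def f(p):
        s=0
        for c,g in zip(cs,gs):
            o=poly(c,place(p,rect(.08,.056,.038)),g.shape); i=poly(c,place(p,rect(.070,.046,.038)),g.shape)
            fl=poly(c,place(p,rect(.064,.040,.028)),g.shape)&i
            O=poly(c,place(p,rect(.088,.064,.034)),g.shape)&~o
            s+=(g[o&~i].mean()-.5*g[fl].mean()-.5*g[O].mean())/60
        return s/len(cs)
    return min([nm(f,(p0[0],p0[1],a)) for a in p0[2]],key=lambda r:r.fun)
E
python3 - <<'E'
from fit import *
cs=[camera("scene"),camera("top")]
for s in(cs,cs[:1],cs[1:]):
    r=fit_model(s,(.536,.044,(0,.15,-.15))); print("model",r.x.round(4),np.degrees(r.x[2]).round(1),round(r.fun,3))
for s in(cs,cs[:1],cs[1:]):
    r=fit_fix(s,(.585,.266,(0,.2,.4,-.2))); print("fix",r.x.round(4),np.degrees(r.x[2]).round(1),round(r.fun,3)); 
    if s is cs: F=r.x
M=fit_model(cs,(.536,.044,(0,))).x
ims=[]
for c,b in zip(cs,[(300,170,440,250),(220,170,350,250)]):
    im=np.ascontiguousarray(up(c)[:,:,::-1])
    for P in(place(M,rect(.06,.036,.032)),place(M,rect(.06,.036,0)),place(F,rect(.08,.056,.038)),place(F,rect(.064,.04,.028))):
        cv2.polylines(im,[((proj(c,P)+.5)*K-.5).round().astype(np.int32)],True,(255,0,255),1)
    x=im[b[1]*K:b[3]*K,b[0]*K:b[2]*K]; ims.append(cv2.resize(x,(560,320*560//x.shape[1]*1 if 0 else 300)))
cv2.imwrite("pics/fit.png",np.vstack(ims))
print(telemetry.get_obs())
E
```

```text
model [ 0.5336  0.0445 -0.1183] -6.8 -0.74
model [ 0.531   0.046  -0.1595] -9.1 -0.695
model [ 0.5336  0.0434 -0.029 ] -1.7 -0.821
fix [0.5867 0.2635 0.3654] 20.9 -0.466
fix [0.5927 0.2648 0.3877] 22.2 -0.572
fix [0.5841 0.2633 0.3906] 22.4 -0.532
{'time_s': 1.4, 'q': array([ 1.10571250e+00,  1.80815129e-01,  1.60700472e+00,  6.83959464e-06,
        1.35377536e+00, -2.06331120e-01]), 'dq': array([ 0.00102774, -0.00062011, -0.00026896, -0.00077463, -0.00024186,
       -0.00292291]), 'joint_efforts': array([-2.99578251e-04, -4.44834709e+01, -3.51677370e+01, -2.88789061e-04,
        7.75341432e-04, -9.31664346e-07]), 'eef_pos': array([0.14713489, 0.55587558, 0.23127766]), 'eef_rot': array([-3.57555195e-06,  1.29016465e-01,  9.91642452e-01, -1.10420549e-07]), 'wrist_force': array([1.07778609, 0.08369495, 1.28451243]), 'torque': array([-0.04779222, -0.00962765, -0.03124473]), 'grasp_force': 0.0, 'opening': 0.9992676433762558}
```

View pics/fit.png

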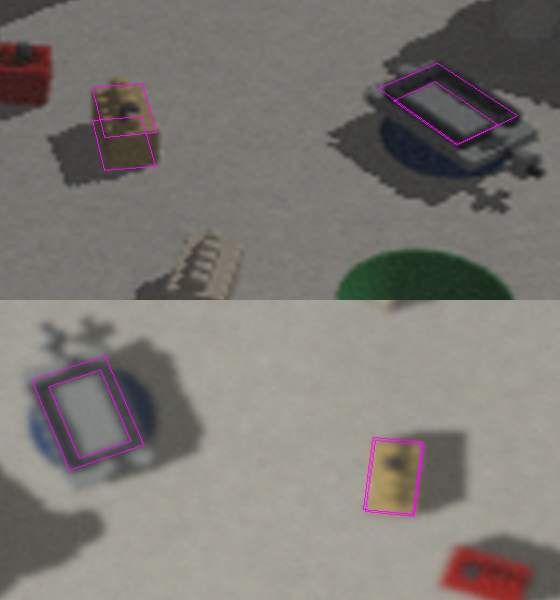

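The yellow model and fixture are both located, but the scene outline of the rim is off because its dark outer wall shows. I'll fit the walls too and use a better yellow mask.

```bash
cat >> fit.py <<'E'
def yellow(c):
    b=cv2.cvtColor(up(c),cv2.COLOR_RGB2LAB).astype(float); a=b[...,1]; b=b[...,2]
    m=((b>141)&(a<145)).astype(np.uint8)
    return cv2.morphologyEx(m,cv2.MORPH_CLOSE,np.ones((25,25),np.uint8)).astype(bool)
def fit_fix(cs,p0):
    gs=[cv2.cvtColor(up(c),cv2.COLOR_RGB2GRAY).astype(float) for c in cs]
    def f(p):
        s=0
        for c,g in zip(cs,gs):
            o=poly(c,place(p,rect(.08,.056,.038)+rect(.08,.056,.028)),g.shape)
            fl=poly(c,place(p,rect(.064,.040,.028)),g.shape)&poly(c,place(p,rect(.064,.04,.035)),g.shape)
            O=poly(c,place(p,rect(.086,.062,.038)+rect(.086,.062,.028)),g.shape)&~o
            s+=(g[o&~fl].mean()-.6*g[fl].mean()-.4*g[O].mean())/60
        return s/len(cs)
    return min([nm(f,(p0[0],p0[1],a)) for a in p0[2]],key=lambda r:r.fun)
E
python3 - <<'E'
from fit import *
cs=[camera("scene"),camera("top")]
for s in(cs,cs[:1],cs[1:]):
    r=fit_model(s,(.536,.044,(0,.15,-.15))); print("model",r.x.round(4),np.degrees(r.x[2]).round(1),round(r.fun,3))
    if s is cs: M=r.x
for s in(cs,cs[:1],cs[1:]):
    r=fit_fix(s,(.585,.266,(.2,.4))); print("fix",r.x.round(4),np.degrees(r.x[2]).round(1),round(r.fun,3)); 
    if s is cs: F=r.x
ims=[]
for c,b in zip(cs,[(310,170,440,250),(220,170,350,250)]):
    im=np.ascontiguousarray(up(c)[:,:,::-1]); m=yellow(c).astype(np.uint8)
    cv2.drawContours(im,cv2.findContours(m,0,2)[0],-1,(0,255,0),1)
    for P in(place(M,rect(.06,.036,.032)),place(M,rect(.06,.036,0)),place(F,rect(.08,.056,.038)),place(F,rect(.064,.04,.028))):
        cv2.polylines(im,[((proj(c,P)+.5)*K-.5).round().astype(np.int32)],True,(255,0,255),1)
    x=im[b[1]*K:b[3]*K,b[0]*K:b[2]*K]; ims.append(cv2.resize(x,(487,300)))
cv2.imwrite("pics/fit2.png",np.vstack(ims))
E
```

```text
model [ 0.5326  0.0447 -0.0581] -3.3 -0.709
model [ 0.5002  0.0543 -0.2152] -12.3 -0.506
model [ 0.5325  0.0445 -0.0453] -2.6 -0.96
fix [0.5853 0.2659 0.402 ] 23.0 -0.585
fix [0.5851 0.2676 0.3968] 22.7 -0.649
fix [0.5851 0.2639 0.3637] 20.8 -0.574
```

View pics/fit2.png

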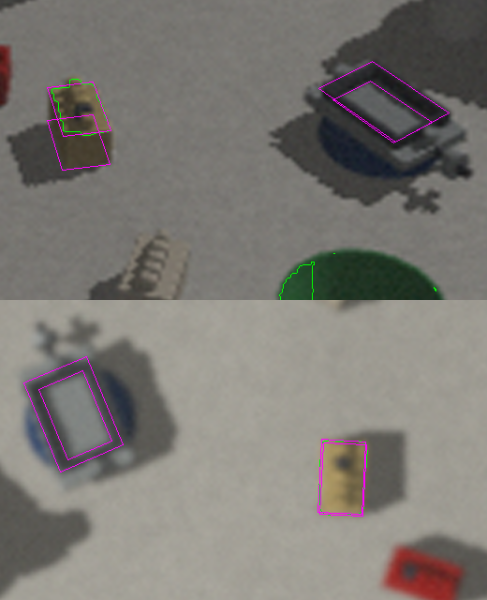

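Estimates: model at (533, 44.5) mm, yaw −2.8°. Fixture pocket at (585, 266) mm, yaw +22.3°. The two cameras agree on the fixture, and the heights and reach are plausible. I'll go to the model.

Call:
{"api": "send_rows", "payload": {"series": [[[0, 0, 3], [34, -46, 0], -1], [[0, 0, 6], [68, -91, 0], -1], [[0, 0, 9], [102, -137, 0], -1], [[0, 0, 12], [137, -183, 0], -1], [[0, 0, 12], [172, -230, 0], -1], [[0, 0, 12], [207, -275, 0], -1], [[0, 0, 12], [242, -320, 0], -1], [[0, 0, 12], [276, -366, 0], -1], [[0, 0, 12], [310, -411, 0], -1], [[0, 0, 12], [310, -411, 0], -1]]}}

```text
time_s: 2.75
eef_pos: [0.4591, 0.1418, 0.2314]
eef_rot: [0.0, 0.027, 1.0, -0.0]
wrist_force: [0.1, 0.0, -0.2]
opening: 1.003
grasp_force: 0.0
```

Call:
{"api": "send_rows", "payload": {"series": [[[0, 0, 0], [30, -40, -30], -1], [[0, 0, 0], [60, -80, -60], -1], [[0, 0, 0], [76, -100, -100], -1], [[0, 0, 0], [76, -100, -130], -1], [[0, 0, 0], [76, -100, -145], -1], [[0, 0, 0], [76, -100, -145], -1]]}}

```text
time_s: 3.5
eef_pos: [0.5321, 0.0459, 0.0856]
eef_rot: [-0.001, 0.024, 1.0, 0.0]
wrist_force: [0.1, -1.1, -0.2]
opening: 1.002
grasp_force: 0.0
```

Call:
{"api": "send_rows", "payload": {"series": [[[0, 0, 0], [0, 0, -30], -1], [[0, 0, 0], [0, 0, -60], -1], [[0, 0, 0], [0, 0, -73], -1], [[0, 0, 0], [0, 0, -73], -1], [[0, 0, 0], [0, 0, -73], 0.4], [[0, 0, 0], [0, 0, -73], 1], [[0, 0, 0], [0, 0, -73], 1], [[0, 0, 0], [0, 0, -73], 1], [[0, 0, 0], [0, 0, -73], 1], [[0, 0, 0], [0, 0, -73], 1]]}}

```text
time_s: 4.75
eef_pos: [0.5341, 0.0447, 0.0144]
eef_rot: [0.001, 0.025, 1.0, -0.0]
wrist_force: [-0.5, 0.8, 5.7]
opening: 0.402
grasp_force: 61.7
```

Call:
{"api": "send_rows", "payload": {"series": [[[0, 0, 0], [0, 0, 20], 1], [[0, 0, 0], [0, 0, 55], 1], [[0, 0, 0], [0, 0, 90], 1], [[0, 0, 5], [8, 40, 110], 1], [[0, 0, 10], [18, 80, 110], 1], [[0, 0, 15], [28, 120, 110], 1], [[0, 0, 20], [38, 165, 110], 1], [[0, 0, 25], [46, 200, 110], 1], [[0, 0, 25], [51, 221, 100], 1], [[0, 0, 25], [51, 221, 80], 1]]}}

```text
time_s: 6.0
eef_pos: [0.5847, 0.2674, 0.0934]
eef_rot: [0.001, -0.193, 0.981, 0.0]
wrist_force: [-0.3, -0.4, -1.5]
opening: 0.408
grasp_force: 60.8
```

Call:
{"api": "send_rows", "payload": {"series": [[[0, 0, 0], [0, 0, 0], 1], [[0, 0, 0], [0, 0, 0], 1], [[0, 0, 0], [0, 0, 0], 1]]}}

```text
time_s: 6.38
eef_pos: [0.5847, 0.2652, 0.0941]
eef_rot: [0.001, -0.192, 0.981, -0.0]
wrist_force: [0.0, -0.4, -0.2]
opening: 0.406
grasp_force: 60.8
```

Run:
```python
from fit import *
cs=[camera("scene"),camera("top")]
o=telemetry.get_obs(); print(o["eef_pos"],o["eef_rot"],o["wrist_force"])
for c,n in zip(cs,("scene","top")):
    for t in("model_center","model_crown"):
        print(n,t,[(round(r["conf"],2),np.round(r["xyz"],4)) for r in spotter.landmark_of(t,n)])
p=o["eef_pos"]; a=proj(cs[0],p)[0]; b=proj(cs[1],p)[0]
ims=[]
for c,u in zip(cs,(a,b)):
    u=u.round().astype(int); ims.append(cv2.resize(c["pixels"][u[1]-35:u[1]+35,u[0]-45:u[0]+45,::-1],(500,390) if 0 else (385,300),interpolation=cv2.INTER_CUBIC))
cv2.imwrite("pics/over.png",np.hstack(ims))
```

```text
[0.58470575 0.26542343 0.09408073] [ 6.02306216e-04 -1.91893370e-01  9.81415596e-01  3.02026594e-06] [-0.26456877 -0.48887798 -1.41250738]
scene model_center [(0.76, array([ 0.4472, -0.0187,  0.0152])), (0.65, array([0.5856, 0.2623, 0.0958])), (0.4, array([ 0.6116, -0.2607,  0.0762]))]
scene model_crown [(0.8, array([0.5982, 0.2666, 0.1227])), (0.79, array([ 0.4565, -0.0107,  0.0396])), (0.42, array([ 0.5879,  0.2653, -0.0035]))]
top model_center [(0.77, array([ 0.4547, -0.0249,  0.0137])), (0.48, array([0.588 , 0.2651, 0.0927])), (0.36, array([0.5944, 0.2728, 0.1212]))]
top model_crown [(0.67, array([ 0.4584, -0.0128,  0.0448])), (0.37, array([0.5967, 0.2715, 0.1226]))]
```

View pics/over.png

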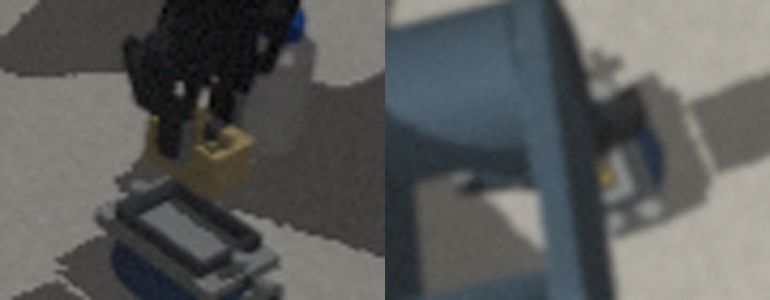

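The scene crop shows the model held level, squarely above the pocket and parallel to its rim. The networks put its centre within about 2 mm of the target, so I'll lower it gently.

Call:
{"api": "send_rows", "payload": {"series": [[[0, 0, 0], [0, 0, -20], 1], [[0, 0, 0], [0, 0, -36], 1], [[0, 0, 0], [0, 0, -40], 1], [[0, 0, 0], [0, 0, -43], 1], [[0, 0, 0], [0, 0, -45], 1], [[0, 0, 0], [0, 0, -45], 1]]}}

```text
time_s: 7.42
eef_pos: [0.5844, 0.2659, 0.0486]
eef_rot: [0.0, -0.192, 0.981, 0.0]
wrist_force: [0.2, 0.8, -1.3]
opening: 0.405
grasp_force: 60.8
```

Call:
{"api": "send_rows", "payload": {"series": [[[0, 0, 0], [0, 0, -2], 1], [[0, 0, 0], [0, 0, -3], 1], [[0, 0, 0], [0, 0, -4], 1], [[0, 0, 0], [0, 0, -4], 1]]}}

```text
time_s: 7.92
eef_pos: [0.5841, 0.2659, 0.0442]
eef_rot: [-0.0, -0.192, 0.981, -0.0]
wrist_force: [-0.0, -0.6, -1.3]
opening: 0.409
grasp_force: 60.8
```

Call:
{"api": "send_rows", "payload": {"series": [[[0, 0, 0], [0, 0, -1], 1], [[0, 0, 0], [0, 0, -2], 1], [[0, 0, 0], [0, 0, -2.5], 1], [[0, 0, 0], [0, 0, -2.5], 1]]}}

```text
time_s: 8.43
eef_pos: [0.5842, 0.2659, 0.0424]
eef_rot: [0.0, -0.192, 0.981, -0.0]
wrist_force: [-3.5, -0.7, 5.3]
opening: 0.405
grasp_force: 61.6
```

Call:
{"api": "send_rows", "payload": {"series": [[[0, 0, 0], [0, 0, 0], 0.1], [[0, 0, 0], [0, 0, 0], -0.3], [[0, 0, 0], [0, 0, 0], -0.6], [[0, 0, 0], [0, 0, 0], -0.6], [[0, 0, 0], [0, 0, 40], -0.6], [[0, 0, 0], [0, 0, 90], -0.6], [[0, 0, 0], [0, 0, 130], -0.6], [[0, 0, 0], [-30, -50, 150], -1], [[0, 0, 0], [-60, -100, 160], -1], [[0, 0, 0], [-60, -150, 160], -1]]}}

```text
time_s: 9.68
eef_pos: [0.5229, 0.1151, 0.2029]
eef_rot: [0.001, -0.193, 0.981, -0.0]
wrist_force: [1.2, 0.2, 0.3]
opening: 1.001
grasp_force: 0.0
```

Run:
```python
from fit import *
cs=[camera("scene"),camera("top")]
o=telemetry.get_obs(); print(o["time_s"],o["eef_pos"],o["eef_rot"],o["wrist_force"])
for z in(.024,.028,.032,.036):
    r=fit_model(cs[1:],(.585,.266,(.39,)),z); print(z,r.x.round(4),np.degrees(r.x[2]).round(1),round(r.fun,3))
for n in("scene","top"):
    for t in("model_center","model_crown"):
        print(n,t,[(round(r["conf"],2),np.round(r["xyz"],4)) for r in spotter.landmark_of(t,n)])
ims=[]
P=np.vstack([place((.585,.266,.39),rect(.06,.036,.060)),place((.585,.266,.39),rect(.06,.036,.038))])
for c in cs:
    u=proj(c,[.585,.266,.05])[0].round().astype(int); x0,y0=u[0]-32,u[1]-25
    im=cv2.resize(c["pixels"][y0:y0+50,x0:x0+64,::-1],None,fx=6,fy=6,interpolation=cv2.INTER_CUBIC)
    im2=im.copy(); q=((proj(c,P)+.5-[x0,y0])*6-.5).round().astype(np.int32)
    cv2.polylines(im2,[q[:4],q[4:]],True,(255,0,255),1); ims.append(np.hstack([im,im2]))
cv2.imwrite("pics/seated.png",np.vstack(ims))
```

```text
9.775 [0.52419279 0.11208145 0.20241239] [ 4.45852751e-04 -1.90235228e-01  9.81738060e-01 -8.60379953e-04] [ 0.53279758  1.61885093 -0.13173039]
0.024 [0.5851 0.272  0.5329] 30.5 -0.256
0.028 [0.5823 0.2741 0.7428] 42.6 -0.26
0.032 [0.5818 0.2733 0.6088] 34.9 -0.255
0.036 [0.5805 0.2729 0.6401] 36.7 -0.255
scene model_center [(0.78, array([0.5843, 0.2658, 0.0463])), (0.76, array([ 0.446 , -0.0166,  0.0149]))]
scene model_crown [(0.81, array([0.5945, 0.2688, 0.073 ])), (0.6, array([ 0.4581, -0.0129,  0.0413]))]
top model_center [(0.5, array([ 0.4542, -0.0265,  0.0162])), (0.41, array([0.5876, 0.2676, 0.0401])), (0.32, array([ 0.6135, -0.2615,  0.0019]))]
top model_crown [(0.65, array([ 0.4559, -0.0141,  0.0471])), (0.56, array([0.5951, 0.2723, 0.0716]))]
```

View pics/seated.png

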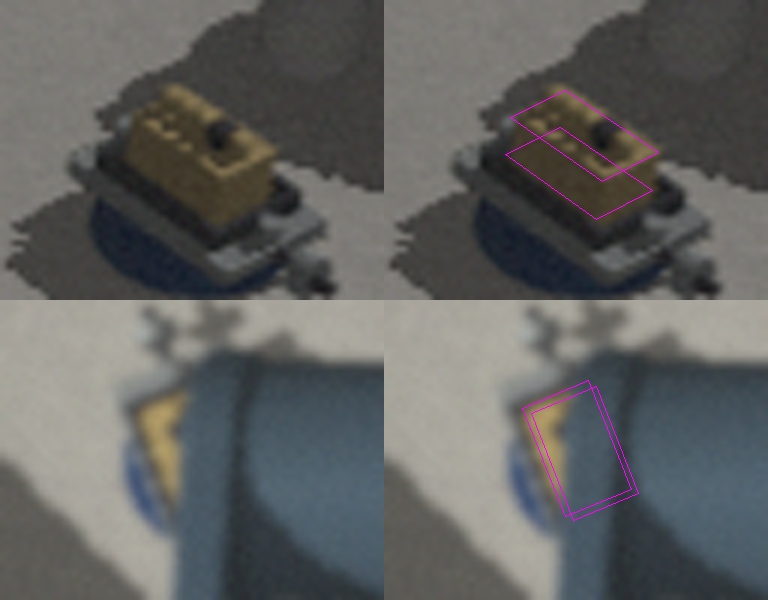

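The model sits in the pocket, its edges parallel to the rim. The crown reads z ≈ 0.072 (0.071 expected) at about (0.595, 0.270). The wrist met the floor at exactly the expected height. I'll locate the light axis from its grip end and collar pixels.

Run:
```python
from fit import *
for n in("scene","top"):
    c=camera(n); p={"scene":[([220.4,199],.154),([224,223],.0725)],"top":[([415.9,186],.154)]}[n]
    for uv,z in p: print(n,z,back(c,[uv],z).round(4))
    # blue collar centroid
    h=cv2.cvtColor(up(c),cv2.COLOR_RGB2HSV).astype(int); m=(abs(h[...,0]-113)<12)&(h[...,1]>110)
    u=proj(c,[.6125,-.258,.073])[0]; yy,xx=np.nonzero(m); k=(abs((xx+.5)/K-u[0])<14)&(abs((yy+.5)/K-u[1])<12)
    x=(xx[k]+.5)/K-.5; y=(yy[k]+.5)/K-.5; print("collar px",k.sum(),x.min(),x.max(),y.min(),y.max())
    mid=[(x.min()+x.max())/2,(y.min()+y.max())/2]; print(back(c,[mid],.0725).round(4))
    for t in("light_grip","light_tip","holder_mouth","light"): print(t,[(round(r["conf"],2),np.round(r["xyz"],4)) for r in spotter.landmark_of(t,n)[:2]])
```

```text
scene 0.154 [[ 0.6188 -0.2562  0.154 ]]
scene 0.0725 [[ 0.613  -0.256   0.0725]]
collar px 399 216.125 229.625 219.625 227.875
[[ 0.6152 -0.259   0.0725]]
light_grip [(0.85, array([ 0.6098, -0.2561,  0.1127]))]
light_tip []
holder_mouth [(0.74, array([ 0.607 , -0.2626, -0.0011])), (0.72, array([ 0.6121, -0.2586,  0.073 ]))]
light []
top 0.154 [[ 0.6089 -0.2587  0.154 ]]
collar px 99 409.125 414.125 192.125 193.875
[[ 0.5989 -0.2605  0.0725]]
light_grip [(0.6, array([ 0.6132, -0.2593,  0.1108]))]
light_tip [(0.26, array([0.4637, 0.3827, 0.0047]))]
holder_mouth [(0.8, array([ 0.6103, -0.2586,  0.0704]))]
light [(0.55, array([ 0.6139, -0.2553,  0.0138]))]
```

Call:
{"api": "send_rows", "payload": {"series": [[[0, 0, -6], [12, -50, 0], -1], [[0, 0, -12], [24, -100, 0], -1], [[0, 0, -18], [36, -150, 0], -1], [[0, 0, -24], [48, -200, 0], -1], [[0, 0, -30], [60, -250, 0], -1], [[0, 0, -36], [72, -300, 0], -1], [[0, 0, -42], [82, -345, 0], -1], [[0, 0, -44.7], [88, -370, 0], -1], [[0, 0, -44.7], [88, -370, 0], -1], [[0, 0, -44.7], [88, -370, 0], -1]]}}

```text
time_s: 11.72
eef_pos: [0.6119, -0.2534, 0.2014]
eef_rot: [-0.0, 0.195, 0.981, 0.0]
wrist_force: [0.3, -1.0, -0.2]
opening: 1.003
grasp_force: 0.0
```

Run:
```python
from fit import *
cs=[camera("scene"),camera("top")]
o=telemetry.get_obs(); print(o["time_s"],o["eef_pos"],o["eef_rot"],o["q"].round(2))
for z in(.024,.028,.032,.036,.04):
    r=fit_model(cs[1:],(.585,.266,(.39,)),z); print(z,r.x.round(4),np.degrees(r.x[2]).round(1),round(r.fun,3))
for n in("scene","top"):
    for t in("model_center","model_crown"):
        print(n,t,[(round(r["conf"],2),np.round(r["xyz"],4)) for r in spotter.landmark_of(t,n)])
# crown: darkest blob in the yellow block
for c in cs:
    g=cv2.GaussianBlur(cv2.cvtColor(up(c),cv2.COLOR_RGB2GRAY),(9,9),0).astype(float)
    b=poly(c,place((.595,.270,.39),rect(.016,.016,.071)),g.shape); w=np.clip(np.percentile(g[b],50)-g,0,None)*b
    yy,xx=np.nonzero(w); W=w[yy,xx]; uv=[((xx*W).sum()/W.sum()+.5)/K-.5,((yy*W).sum()/W.sum()+.5)/K-.5]; print("crown",uv,back(c,[uv],.071).round(4))
```

```text
11.825 [ 0.61206352 -0.25284107  0.20176068] [-1.97495380e-04  1.94525308e-01  9.80897464e-01  1.75130775e-04] [-0.57  0.4   1.4   0.    1.35 -1.75]
0.024 [0.5844 0.2697 0.4132] 23.7 -0.939
0.028 [0.5839 0.2684 0.3868] 22.2 -0.935
0.032 [0.584  0.2677 0.4247] 24.3 -0.928
0.036 [0.5835 0.2665 0.3995] 22.9 -0.929
0.04 [0.5823 0.266  0.4129] 23.7 -0.921
scene model_center [(0.85, array([ 0.4475, -0.0201,  0.0136])), (0.78, array([0.5861, 0.2639, 0.0432]))]
scene model_crown [(0.82, array([ 0.4547, -0.0114,  0.0411])), (0.66, array([0.595 , 0.2707, 0.0715]))]
top model_center [(0.77, array([0.5862, 0.2659, 0.0423])), (0.61, array([ 0.4536, -0.0248,  0.0161]))]
top model_crown [(0.7, array([0.4614, 0.3831, 0.0027])), (0.6, array([0.5947, 0.2699, 0.0713])), (0.56, array([ 0.4543, -0.0087,  0.0458]))]
crown [np.float64(415.8562761506276), np.float64(189.69215481171548)] [[0.599  0.2678 0.071 ]]
crown [np.float64(236.8278549382716), np.float64(195.8988425925926)] [[0.594  0.2665 0.071 ]]
```

The model fits flat at (0.584, 0.268), yaw about 22–23°, and the crown is at (0.595, 0.2695, 0.071). Next I'll grasp the light.

Call:
{"api": "send_rows", "payload": {"series": [[[0, 0, 0], [0, -5, 0], -1], [[0, 0, 0], [0, -5, -30], -1], [[0, 0, 0], [0, -5, -70], -1], [[0, 0, 0], [0, -5, -95], -1], [[0, 0, 0], [0, -5, -106], -1], [[0, 0, 0], [0, -5, -106], -1]]}}

```text
time_s: 12.78
eef_pos: [0.612, -0.2591, 0.0954]
eef_rot: [-0.0, 0.195, 0.981, 0.0]
wrist_force: [0.1, 0.9, 0.6]
opening: 1.0
grasp_force: 0.0
```

Call:
{"api": "send_rows", "payload": {"series": [[[0, 0, 0], [0, 0, 0], 0.3], [[0, 0, 0], [0, 0, 0], 0.6], [[0, 0, 0], [0, 0, 0], 1], [[0, 0, 0], [0, 0, 0], 1], [[0, 0, 0], [0, 0, 0], 1], [[0, 0, 0], [0, 0, 0], 1], [[0, 0, 0], [0, 0, 0], 1]]}}

```text
time_s: 13.65
eef_pos: [0.6125, -0.2593, 0.0966]
eef_rot: [0.0, 0.195, 0.981, -0.0]
wrist_force: [-0.5, 0.5, 5.4]
opening: 0.264
grasp_force: 58.6
```

Call:
{"api": "send_rows", "payload": {"series": [[[0, 0, 0], [0, 0, 10], 1], [[0, 0, 0], [0, 0, 25], 1], [[0, 0, 0], [0, 0, 45], 1], [[0, 0, 0], [0, 0, 65], 1], [[0, 0, 0], [0, 0, 90], 1], [[0, 0, 0], [0, 0, 120], 1], [[0, 0, 0], [0, 0, 150], 1], [[0, 0, 0], [0, 0, 170], 1], [[0, 0, 0], [0, 0, 170], 1], [[0, 0, 0], [0, 0, 170], 1]]}}

```text
time_s: 14.9
eef_pos: [0.6116, -0.2588, 0.2645]
eef_rot: [-0.001, 0.195, 0.981, 0.0]
wrist_force: [0.5, 0.5, -1.5]
opening: 0.265
grasp_force: 58.7
```

Run:
```python
from fit import *
o=telemetry.get_obs(); print(o["time_s"],o["eef_pos"],o["eef_rot"],o["opening"],o["grasp_force"],o["wrist_force"])
ims=[]
for n in("scene","top"):
    c=camera(n)
    for t in("light_tip","light_grip"): print(n,t,[(round(r["conf"],2),np.round(r["xyz"],4)) for r in spotter.landmark_of(t,n)[:3]])
    print(proj(c,[o["eef_pos"]+np.array([0,0,-.086])]))
    u=proj(c,[o["eef_pos"]+np.array([0,0,-.06])])[0].astype(int)
    ims.append(cv2.resize(c["pixels"][u[1]-40:u[1]+40,u[0]-40:u[0]+40,::-1],(400,400),interpolation=cv2.INTER_CUBIC))
cv2.imwrite("pics/lift.png",np.hstack(ims))
```

```text
14.9 [ 0.61160254 -0.25879123  0.26452441] [-9.00479433e-04  1.95328728e-01  9.80737350e-01  3.58148677e-04] 0.2645904043723776 58.729727268218994 [ 0.51344818  0.49054303 -1.45600062]
scene light_tip [(0.79, array([ 0.6153, -0.258 ,  0.174 ]))]
scene light_grip [(0.62, array([ 0.6111, -0.2593,  0.2834])), (0.41, array([ 0.6122, -0.2581,  0.0738]))]
[[217.86886439 189.31508008]]
top light_tip [(0.26, array([ 0.6123, -0.2586,  0.1805]))]
top light_grip [(0.44, array([ 0.6099, -0.2571,  0.2787]))]
[[417.52757641 183.85746692]]
```

View pics/lift.png

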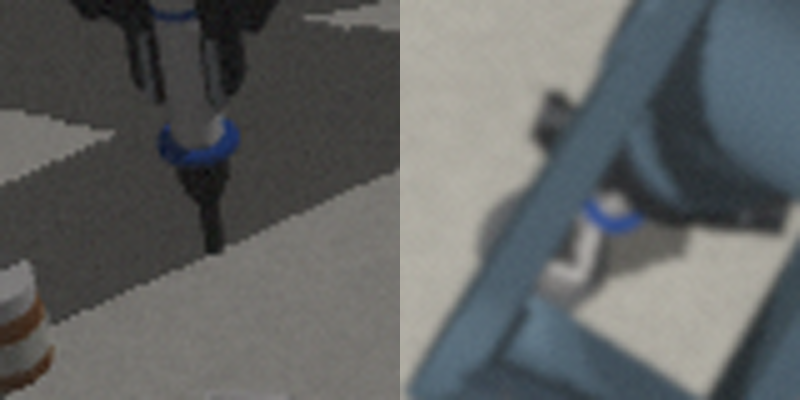

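The light came out clear and hangs vertical, nose at scene (219,190). The expected tip is 88 mm below the TCP, and the networks agree. I'll carry it toward the crown, high and upright.

Call:
{"api": "send_rows", "payload": {"series": [[[0, 0, 2], [-3, 20, 5], 1], [[0, 0, 4], [-7, 45, 10], 1], [[0, 0, 6], [-11, 75, 10], 1], [[0, 0, 9], [-16, 105, 10], 1], [[0, 0, 12], [-20, 135, 10], 1], [[0, 0, 15], [-25, 165, 10], 1], [[0, 0, 18], [-29, 195, 10], 1], [[0, 0, 21], [-34, 225, 10], 1], [[0, 0, 24], [-38, 255, 10], 1], [[0, 0, 26], [-42, 280, 10], 1]]}}

```text
time_s: 16.45
eef_pos: [0.5692, 0.0238, 0.2766]
eef_rot: [0.001, -0.033, 0.999, 0.0]
wrist_force: [-0.3, -0.6, -1.3]
opening: 0.266
grasp_force: 58.8
```

Call:
{"api": "send_rows", "payload": {"series": [[[0, 0, 2.7], [-5, 30, 0], 1], [[0, 0, 5.4], [-10, 60, 0], 1], [[0, 0, 8.1], [-14, 90, 0], 1], [[0, 0, 10.8], [-18, 120, 0], 1], [[0, 0, 13.5], [-22, 150, 0], 1], [[0, 0, 16.2], [-27, 180, 0], 1], [[0, 0, 19], [-32, 210, 0], 1], [[0, 0, 20.7], [-35, 230, 0], 1], [[0, 0, 20.7], [-35, 234, 0], 1], [[0, 0, 20.7], [-35, 234, 0], 1]]}}

```text
time_s: 17.7
eef_pos: [0.535, 0.2547, 0.2759]
eef_rot: [0.0, -0.209, 0.978, -0.0]
wrist_force: [0.6, -0.6, -0.3]
opening: 0.266
grasp_force: 58.8
```

Call:
{"api": "send_rows", "payload": {"series": [[[1.2, -4.8, 0], [0, 0, 0], 1], [[2.4, -9.7, 0], [0, 0, 0], 1], [[3.6, -14.6, 0], [0, 0, 0], 1], [[4.8, -19.4, 0], [0, 0, 0], 1], [[6, -24.3, 0], [0, 0, 0], 1], [[7.3, -29.1, 0], [0, 0, 0], 1], [[8.5, -34, 0], [0, 0, 0], 1], [[9.7, -38.8, 0], [0, 0, 0], 1], [[10.9, -43.7, 0], [0, 0, 0], 1], [[10.9, -43.7, 0], [0, 0, 0], 1]]}}

```text
time_s: 18.95
eef_pos: [0.5338, 0.2535, 0.2739]
eef_rot: [0.381, -0.193, 0.904, 0.012]
wrist_force: [0.3, 0.6, -1.5]
opening: 0.266
grasp_force: 58.9
```

Run:
```python
from fit import *
o=telemetry.get_obs(); print(o["time_s"],o["eef_pos"],o["eef_rot"],o["q"].round(2),o["opening"],o["grasp_force"],o["wrist_force"])
q=o["eef_rot"]; z=R.from_quat([q[1],q[2],q[3],q[0]]).as_matrix()[:,2]; tip=o["eef_pos"]+.0876*z
print("z",z,"tip",tip)
for n in("scene","top"):
    c=camera(n); print(proj(c,tip))
    for t in("light_tip","light_grip","model_crown"): print(n,t,[(round(r["conf"],2),np.round(r["xyz"],4),proj(c,r["xyz"]).round(0)) for r in spotter.landmark_of(t,n)[:3]])
```

```text
18.95 [0.53379677 0.25353934 0.27390006] [ 0.38112059 -0.19296483  0.90407936  0.01233661] [ 0.24 -0.25  2.13 -0.    0.48 -1.75] 0.2656015471408327 58.89134466648102 [ 0.34116824  0.56118164 -1.46443934]
z [ 0.68436545  0.16939229 -0.70918981] tip [0.59374718 0.26837811 0.21177503]
[[421.67659351 144.95530062]]
scene light_tip [(0.76, array([0.5938, 0.2665, 0.2107]), array([[421., 145.]]))]
scene light_grip [(0.8, array([0.5188, 0.2535, 0.2854]), array([[408., 107.]]))]
scene model_crown [(0.86, array([0.5962, 0.2679, 0.069 ]), array([[415., 190.]])), (0.7, array([ 0.4574, -0.011 ,  0.0411]), array([[305., 183.]]))]
[[226.12974458 190.04371352]]
top light_tip [(0.56, array([0.5993, 0.269 , 0.2204]), array([[225., 188.]])), (0.55, array([0.4607, 0.3815, 0.001 ]), array([[204., 241.]]))]
top light_grip [(0.62, array([0.5241, 0.2557, 0.2845]), array([[224., 213.]]))]
top model_crown [(0.62, array([ 0.4552, -0.0115,  0.0438]), array([[329., 242.]])), (0.49, array([0.5955, 0.2736, 0.0716]), array([[234., 195.]])), (0.34, array([0.7091, 0.0486, 0.0158]), array([[310., 161.]]))]
```

Call:
{"api": "send_rows", "payload": {"series": [[[0, 0, 0], [1, 1.5, -15], 1], [[0, 0, 0], [1, 1.5, -35], 1], [[0, 0, 0], [1, 1.5, -55], 1], [[0, 0, 0], [1, 1.5, -75], 1], [[0, 0, 0], [1, 1.5, -90], 1], [[0, 0, 0], [1, 1.5, -102], 1], [[0, 0, 0], [1, 1.5, -110], 1], [[0, 0, 0], [1, 1.5, -110], 1], [[0, 0, 0], [1, 1.5, -110], 1], [[0, 0, 0], [1, 1.5, -110], 1]]}}

```text
time_s: 20.6
eef_pos: [0.5366, 0.2565, 0.1666]
eef_rot: [0.383, -0.193, 0.903, 0.013]
wrist_force: [0.5, 0.7, -1.1]
opening: 0.268
grasp_force: 58.9
```

Run:
```python
from fit import *
o=telemetry.get_obs(); print(o["time_s"],o["eef_pos"],o["opening"],o["grasp_force"],o["wrist_force"])
q=o["eef_rot"]; z=R.from_quat([q[1],q[2],q[3],q[0]]).as_matrix()[:,2]; tip=o["eef_pos"]+.0876*z
print("tilt",np.degrees(np.arccos(-z[2])),"tip",tip)
ims=[]
for n in("scene","top"):
    c=camera(n); print(proj(c,[tip,[.595,.27,.071]]))
    for t in("light_tip","light_grip","model_crown","model_center"): print(n,t,[(round(r["conf"],2),np.round(r["xyz"],4)) for r in spotter.landmark_of(t,n)[:2]])
    u=proj(c,[.585,.266,.08])[0].astype(int)
    ims.append(cv2.resize(c["pixels"][u[1]-35:u[1]+35,u[0]-35:u[0]+35,::-1],(400,400),interpolation=cv2.INTER_CUBIC))
cv2.imwrite("pics/final.png",np.hstack(ims))
```

```text
20.6 [0.53658629 0.25649991 0.16664335] 0.26839355485591637 58.89171659946442 [ 0.53286648  0.69826687 -1.14158481]
tilt 45.117034169651774 tip [0.59680973 0.27152293 0.10482745]
[[418.29794537 179.04117589]
 [416.03111847 188.72505423]]
scene light_tip [(0.66, array([0.6002, 0.2686, 0.1048]))]
scene light_grip [(0.77, array([0.5261, 0.2523, 0.1795]))]
scene model_crown [(0.92, array([0.5956, 0.2729, 0.0719])), (0.89, array([ 0.4556, -0.0128,  0.0412]))]
scene model_center [(0.9, array([0.587 , 0.2632, 0.0471])), (0.81, array([ 0.4478, -0.0178,  0.0177]))]
[[232.92761311 193.645133  ]
 [235.67901537 195.57862039]]
top light_tip []
top light_grip [(0.71, array([0.524 , 0.2572, 0.175 ]))]
top model_crown [(0.6, array([0.5948, 0.2748, 0.0709])), (0.52, array([ 0.4534, -0.0105,  0.0462]))]
top model_center [(0.65, array([0.5882, 0.2672, 0.0408])), (0.57, array([ 0.456 , -0.0222,  0.0148]))]
```

View pics/final.png

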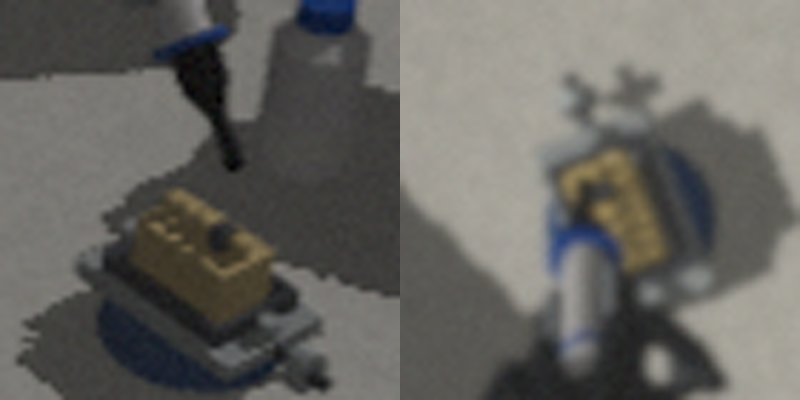

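The light is tilted 45.1°. In the scene crop the nose at (235,168) is above the crown at (219,226), clear of the model. The tip is about 34 mm up and 2 mm too far in x, so one small trim.

Call:
{"api": "send_rows", "payload": {"series": [[[0, 0, 0], [-1, -0.5, -2], 1], [[0, 0, 0], [-2, -0.5, -4], 1], [[0, 0, 0], [-2, -0.5, -4], 1], [[0, 0, 0], [-2, -0.5, -4], 1], [[0, 0, 0], [-2, -0.5, -4], 1], [[0, 0, 0], [-2, -0.5, -4], 1], [[0, 0, 0], [-2, -0.5, -4], 1]]}}

```text
time_s: 21.98
eef_pos: [0.5342, 0.2559, 0.1618]
eef_rot: [0.383, -0.193, 0.903, 0.013]
wrist_force: [0.2, 0.7, -0.2]
opening: 0.269
grasp_force: 58.9
```

Run:
```python
from fit import *
o=telemetry.get_obs()
q=o["eef_rot"]; z=R.from_quat([q[1],q[2],q[3],q[0]]).as_matrix()[:,2]; tip=o["eef_pos"]+.0876*z
print(o["time_s"],"tip",tip,np.abs(o["dq"]).max(),o["grasp_force"],o["wrist_force"])
camera("scene")
for t in("light_tip","model_crown","jar","bottle","spare_center"): print(t,[(round(r["conf"],2),np.round(r["xyz"],4)) for r in spotter.landmark_of(t,"scene")[:2]])
```

```text
21.975 tip [0.59431895 0.27084986 0.09992146] 0.0011641024413925757 58.89142334461212 [ 0.18185841  0.73198698 -0.20502055]
light_tip [(0.76, array([0.5971, 0.2683, 0.1006]))]
model_crown [(0.8, array([ 0.4569, -0.0094,  0.0432])), (0.68, array([0.5941, 0.2707, 0.0698]))]
jar [(0.73, array([ 0.4511, -0.3832,  0.0021]))]
bottle [(0.73, array([0.4615, 0.3823, 0.001 ])), (0.73, array([ 0.4516, -0.3842,  0.0032]))]
spare_center [(0.76, array([0.7093, 0.0475, 0.0181]))]
```

The tip is about 29–30 mm above the crown and within about 3 mm of straight over it. The arm is still, and the jar, bottle and spare haven't moved. Handing in.

```bash
python3 -c "
from bench import ctrl
print(ctrl.hand_in())"
```

```text
the job is handed in; nothing more can be done
None
```

I handed the job in at about 22 s: the yellow model is seated in the fixture pocket and released, and the gripper holds the curing light still at 45°, its nose about 3 cm above the steel crown and within about 3 mm of straight over it. The hand-in returned no verdict.

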